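# Nest the hole saws back in their drawer trays

## Task

Put the five hole saws away in the foam tool trays, red saws in the middle of the round pocket showing red and yellow saws in the middle of the one showing yellow, all teeth down. Nest each colour: the smallest stands in the pocket and each larger one goes down over it as far as it will go. Set them down rather than dropping them, because the teeth chip, and leave the oil bottle and the tape measure where they stand.

Things in the scene. Friction and masses are not known exactly. Their poses are not given: they have to be found in the camera images.
- red_small_c (a point): The smallest red hole saw: loose enamelled steel cup, 29 mm diameter, 50 mm tall, standing mouth down on its teeth, flat 5 mm back plate on top (dark thread hole). Wall 2.5 mm, bore 24 mm, 45 mm deep. Point: its centre, on the axis 25 mm above the teeth; z up. Goes straight on the pocket floor.
- red_mid_c (a point): The middle-sized red hole saw: loose enamelled steel cup, 44 mm diameter, 50 mm tall, standing mouth down on its teeth, flat 5 mm back plate on top (dark thread hole). Wall 2.5 mm, bore 39 mm, 45 mm deep. Point: its centre, on the axis 25 mm above the teeth; z up. Fits over the 29 mm one with 5 mm play all round and rests back plate on back plate, 5 mm higher.
- red_large_c (a point): The largest red hole saw: loose enamelled steel cup, 60 mm diameter, 50 mm tall, standing mouth down on its teeth, flat 5 mm back plate on top (dark thread hole). Wall 2.5 mm, bore 55 mm, 45 mm deep. Point: its centre, on the axis 25 mm above the teeth; z up. Fits over the 44 mm one with 5.5 mm play all round and rests back plate on back plate, 5 mm higher.
- yellow_small_c (a point): The smaller yellow hole saw: loose enamelled steel cup, 35 mm diameter, 50 mm tall, standing mouth down on its teeth, flat 5 mm back plate on top (dark thread hole). Wall 2.5 mm, bore 30 mm, 45 mm deep. Point: its centre, on the axis 25 mm above the teeth; z up. Goes straight on the pocket floor.
- yellow_large_c (a point): The larger yellow hole saw: loose enamelled steel cup, 51 mm diameter, 50 mm tall, standing mouth down on its teeth, flat 5 mm back plate on top (dark thread hole). Wall 2.5 mm, bore 46 mm, 45 mm deep. Point: its centre, on the axis 25 mm above the teeth; z up. Fits over the 35 mm one with 5.5 mm play all round and rests back plate on back plate, 5 mm higher.
- red_pocket (a point): Middle of the floor of the round pocket (84 mm across, 4 mm deep) in a fixed black foam tray, 118 x 154 x 10 mm, red showing in its cut-outs. Floor 6 mm, tray top 10 mm above the bench; z up. Tray reaches 59 mm from here along x, 51 mm along -y, 103 mm along +y, where a hex key (62 mm off) and an arbor (86 mm off, top 23 mm above bench) lie in slots along x.
- yellow_pocket (a point): Middle of the floor of the round pocket (84 mm across, 4 mm deep) in a fixed black foam tray, 118 x 154 x 10 mm, yellow showing in its cut-outs. Floor 6 mm, tray top 10 mm above the bench; z up. Tray reaches 59 mm from here along x, 51 mm along -y, 103 mm along +y, where a hex key (62 mm off) and an arbor (86 mm off, top 23 mm above bench) lie in slots along x.
- oil: Bystander: small white cutting-oil bottle, green label, red nozzle, standing loose; 42 mm diameter, 144 mm tall. Origin at the centre of its underside.
- tape: Bystander: black and orange tape measure lying loose, 72 x 66 x 39 mm. Origin at the centre of its underside.
Not all that is in view belongs to the job. What is shaped like the part that bears red_mid_c but purple is not meant.

How it is judged:
By the outcome, as a careful person would: the job done as asked, in the order asked, and still so for the second after the job is handed in, with the robot touching nothing.
It also fails if it takes over 128 s, if anything falls off the work surface, if the arm or the gripper's body presses on something with over 40 N, if the wrist force passes 120 N, or if a joint passes its speed limit or range.

## Robot

A 7-joint arm with a two-finger parallel gripper is mounted at the origin on the work surface. World frame = base frame: x ahead of the robot, y to its left, z up, the work surface at z = 0. Lengths are in m, angles in degrees, forces in N, time in s.
With the tool pointing down it reaches from about 0.4 to 0.925 m from the base axis. Payload 5.6 kg.
Tool frame: the origin (TCP) lies at the very end of the fingers, on their centre line; the grasp point (between the pads) lies behind it (robot.grip_point_offset is the z of the grasp point in the tool frame, in m); z points along the fingers, y is the line along which they close (so a half turn about z gives the same grasp; the last joint's range is limited). The gripper opens to 85 mm and grips with 20 to 120 N. Pads are 22 mm wide; open, the fingers measure 114 mm over their backs; the gripper's body (76 mm by 85 mm) begins 54 mm behind the grasp point. The pads swing forward as they close: fully open they stand 13 mm farther back than shut.
Start: joints at [-78.61, 26.786, -0.665, 91.828, 0.344, 61.387, -3.226], TCP at [0.156, 0.631, 0.204] pointing down, gripper open.
Joint ranges: [-144.91, 144.91], [-17.63, 115.5], [-89.93, 88.59], [15.96, 139.68], [-74.01, 254.01], [8.47, 105.57], [-167.45, 167.45]. Speed limits (degrees/s): [147.25, 147.25, 180, 180, 180, 180, 180].

## Interface

Orientations are given as [roll, pitch, yaw] about the fixed x, y, z axes, in that order (R = Rz(yaw) Ry(pitch) Rx(roll)).
In Python, from rig import robot gives the robot as it stands.
- The arm moves only by the tool step_arm, never from a script. Its argument "steps" is a list of rows, each an object with "fingers": the opening, from -1 (shut) to 1 (fully open); "dp": the shift along the tool's x, y, z in units of 500 mm (1.0 is 500 mm), a list of three; "spin": the turn about the tool's z in units of 90 degrees (1.0 is 90 degrees). In form: [{"fingers": fingers, "dp": [tx, ty, tz], "spin": spin}, ...]. A call has 1 to 10 rows; each row is the pose to reach, as a shift and turn from the pose commanded when the call began, along the tool's axes at that moment; what a row does not reach only later rows make up. A row lasts 1/12 s, in which the tool goes at most 41.7 mm and 7.16 degrees, less where a joint would pass 70% of its speed; a pose out of reach is approached as far as the arm can. A call with a number of a shift or a turn outside -1 to 1 is refused whole. A call with a gripper value outside its range is refused whole. The fingers move at their own pace and stop on an object; "force" is the grip in N (left out, the last holds). Time passes only in rows, so rows that repeat a pose let the fingers close. It gives the time, the measured TCP pose, the force, the opening and the grip force at its end, in the units of the state.
- robot.read_state(): the state, without advancing time (a new reading comes with each control period).
- robot.capture(name): name is "scene" or "top"; returns a dict with "image" (480x640x3 uint8, red, green, blue), "fovy" (degrees; the focal length in pixels is half the picture's height over the tangent of half this angle, whatever the lens; pixels are square), "cx", "cy" (the principal point, pixels), "cam_to_world" (4x4, takes a point from camera to world coordinates). Camera axes: x right, y down, z forward; pixel columns grow to the right and rows downward; lengths in m; the calibration is good to about 2 mm. A picture is of the moment at which its call begins. There is no depth.
- robot.sign_off(): hands the job in; it is judged then, once.
The state is a dict: "time": time; "joints": joint angles; "joint_velocities": joint speeds; "joint_torque": joint torques, N m; "eef_pos": TCP position; "ee_rot": TCP orientation; "ft_force": force on the tool from outside, world axes, zero at the start; "moment": the same for the moment, N m; "opening": finger opening in m; "grip_force": force on a finger pad.
Only numpy, scipy, OpenCV 4.12 (cv2) and the standard library are available. Lean on these libraries where they do the work, as an engineer would, in place of code of your own. Each camera call takes 0.05 s, during which the arm holds its last target. There are 200 camera calls.

## Working session

There is one attempt and no reset: what is moved stays moved. The work goes in short steps, Python scripts to look and compute and a tool call to move; the robot and the scene stay as the last step left them, time stands still between calls to the robot, and variables do not carry over. Pictures are saved under pics/ and viewed, at most 14 in all, crops included, and the job is handed in when it is done.

Besides the shell and the picture viewer there is one more tool, called after "Call:" by a JSON object that holds its "name" and its "arguments", one argument or row to a line. step_arm: Moves the arm, as the interface text tells. Shifts and turns lie within -1 to 1; 1 stands for 500 mm of shift or 90 degrees of turn. Its arguments: {"type":"object","properties":{"steps":{"type":"array","items":{"type":"object","properties":{"fingers":{"type":"number"},"dp":{"type":"array","items":{"type":"number","minimum":-1,"maximum":1}},"spin":{"type":"number","minimum":-1,"maximum":1}}}},"force":{"type":"number"}},"required":["steps"]}

```bash
mkdir -p pics; ls
cat > h.py <<'E'
import numpy as np, cv2
from rig import robot
def snap(n,f):
    c=robot.capture(n); cv2.imwrite(f'pics/{f}.png',c['image'][:,:,::-1])
    np.savez(f'pics/{f}.npz',T=c['cam_to_world'],f=240/np.tan(np.radians(c['fovy']/2)),cx=c['cx'],cy=c['cy'],im=c['image']); return c
def ray(f,u,v,z):
    d=np.load(f'pics/{f}.npz'); T=d['T']; r=T[:3,:3]@np.array([(u-d['cx'])/d['f'],(v-d['cy'])/d['f'],1]); o=T[:3,3]
    return o+r*(z-o[2])/r[2]
def proj(f,p):
    d=np.load(f'pics/{f}.npz'); T=d['T']; q=T[:3,:3].T@(np.array(p)-T[:3,3]); return q[:2]/q[2]*d['f']+[d['cx'],d['cy']]
E
python3 - <<'E'
from h import *
for n in('scene','top'):
    c=snap(n,n+'0'); print(n,c['fovy'],c['cx'],c['cy'],np.round(c['cam_to_world'],3).tolist())
print(robot.read_state(),robot.grip_point_offset)
E
```

```text
pics
scene 49.55946160750076 321.8912722766269 232.66491843644314 [[-0.811, 0.395, -0.432, 1.019], [0.585, 0.524, -0.619, 0.67], [-0.018, -0.755, -0.656, 0.733], [0.0, 0.0, 0.0, 1.0]]
top 55.16567292118542 322.1754789035104 235.3203021775334 [[0.003, -0.985, 0.174, 0.381], [-1.0, 0.001, 0.027, 0.013], [-0.026, -0.174, -0.984, 1.187], [0.0, 0.0, 0.0, 1.0]]
{'time': 0.1, 'joints': array([-78.60790386,  26.83226791,  -0.66539979,  91.87591551,
         0.3443733 ,  61.38655671,  -3.22725937]), 'joint_velocities': array([-0.13087998, -0.1128054 , -0.07698712, -0.18155583, -0.06254191,
       -0.01590965,  0.05061244]), 'joint_torque': array([ 8.23233968e-04, -5.33521700e+01,  2.13863072e-02, -2.51966894e+01,
        1.14962840e-02,  4.31285152e-03,  2.73621373e-05]), 'eef_pos': array([0.15559376, 0.63053651, 0.20291679]), 'ee_rot': array([-1.79907490e+02,  6.92349019e-03,  1.66139822e+02]), 'ft_force': array([ 0.17169408, -0.00995094,  0.46022032]), 'moment': array([0.00484035, 0.01350773, 0.05985634]), 'grip_force': 0.0, 'opening': 0.08563993630052792} -0.0187
```

View pics/scene0.png

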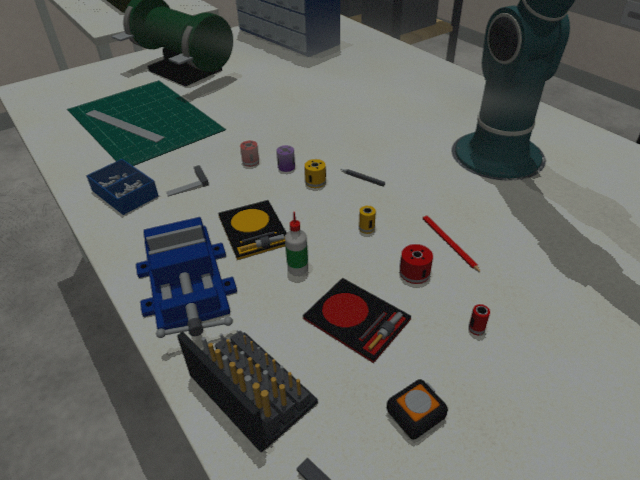

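View pics/top0.png

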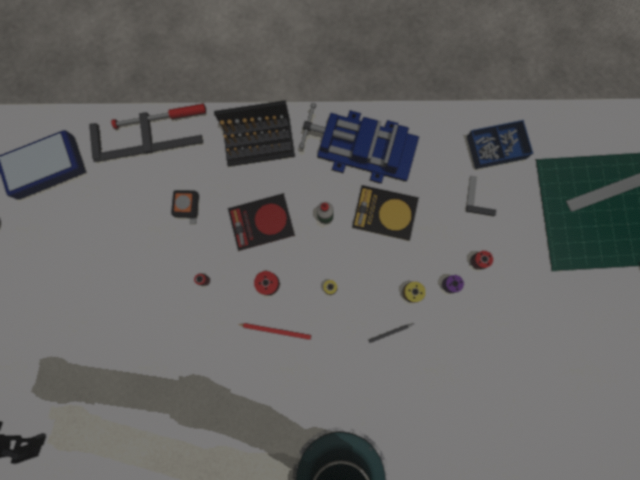

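The top picture shows red_small (202,279), red_large (267,283), yellow_small (330,287), yellow_large (415,292), a purple cup (453,284) and red_mid (483,260). The red pocket is at (270,219), the yellow pocket at (395,214), the oil bottle at (324,212) and the tape at (184,204). The two mid-sized candidates are (453,284), which is purple and so the decoy, and (483,260), which is red and so the one meant. I'll confirm this in a crop.

Run:
```python
from h import *
im=cv2.imread('pics/top0.png')
a=cv2.resize(im[180:310,190:350],None,fx=5,fy=4.5*5/4.5,interpolation=cv2.INTER_CUBIC)
b=cv2.resize(im[180:310,350:510],None,fx=5,fy=5,interpolation=cv2.INTER_CUBIC)
cv2.imwrite('pics/a.png',np.clip(a[:600]*1.6,0,255).astype('uint8'));cv2.imwrite('pics/b.png',np.clip(b[:600]*1.6,0,255).astype('uint8'))
```

```text
(no output)
```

View pics/a.png

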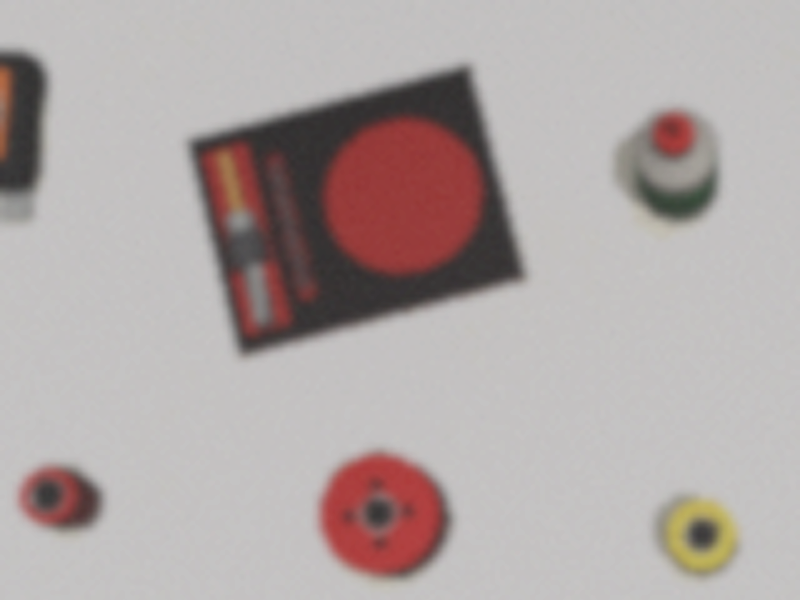

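View pics/b.png

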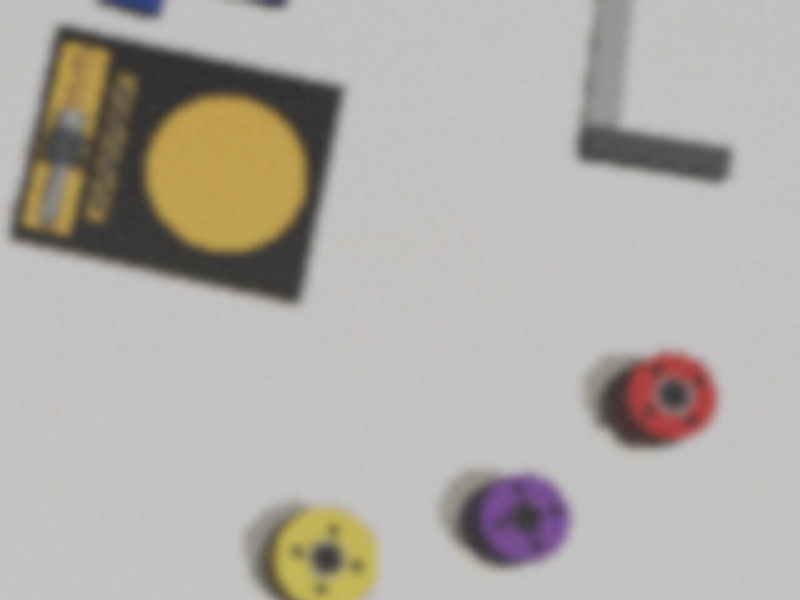

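The crops confirm it: red_mid's hole is at b(673,396) and is clearly red, while the purple decoy is at b(526,517). Next I'll compute positions and cross-check them in the scene view.

Run:
```python
from h import *
P=dict(rs=(199,278.8,.05),rl=(265.2,282.2,.05),rp=(270.4,219,.008),ys=(330.2,286.4,.05),yp=(394.8,214.2,.008),yl=(415,291.2,.05),pu=(454.8,283,.05),rm=(484.2,258.8,.05),oiltop=(324.2,206.4,.14))
W={}
for k,(u,v,z) in P.items():
    p=ray('top0',u,v,z); W[k]=p; print(k,np.round(p*1000,1),'r',round(np.hypot(p[0],p[1]),3),'scene px',np.round(proj('scene0',p),1))
# tray corners
for c,o in (((190,140),190),((470,67),190),((525,277),190),((242,353),190),((62,27),350),((342,88),350),((298,302),350),((12,238),350)):
    print(np.round(ray('top0',o+c[0]/5-.4,180+c[1]/5-.4,.01)*1000))
im=cv2.imread('pics/scene0.png')
a=cv2.resize(im[130:330,230:497],None,fx=3,fy=3,interpolation=cv2.INTER_CUBIC)
cv2.imwrite('pics/c.png',a[:600,:800])
```

```text
rs [472.6 350.4  50. ] r 0.588 scene px [480.5 310.9]
rl [464.4 184.8  50. ] r 0.5 scene px [416.  255.1]
rp [633.3 181.6   8. ] r 0.659 scene px [344.3 309.4]
ys [454.3  23.8  50. ] r 0.455 scene px [366.1 210.9]
yp [ 645.4 -144.7    8. ] r 0.661 scene px [249.  220.5]
yl [ 443.  -183.7   50. ] r 0.48 scene px [313.7 165.3]
pu [ 463.1 -281.3   50. ] r 0.542 scene px [284.1 150.4]
rm [ 522.8 -356.1   50. ] r 0.633 scene px [247.8 145.5]
oiltop [634.9  37.1 140. ] r 0.636 scene px [295.7 213.3]
[664. 296.  10.]
[703. 148.  10.]
[590. 117.  10.]
[550. 264.  10.]
[724. -60.  10.]
[ 690. -206.   10.]
[ 577. -180.   10.]
[611. -33.  10.]
```

View pics/c.png

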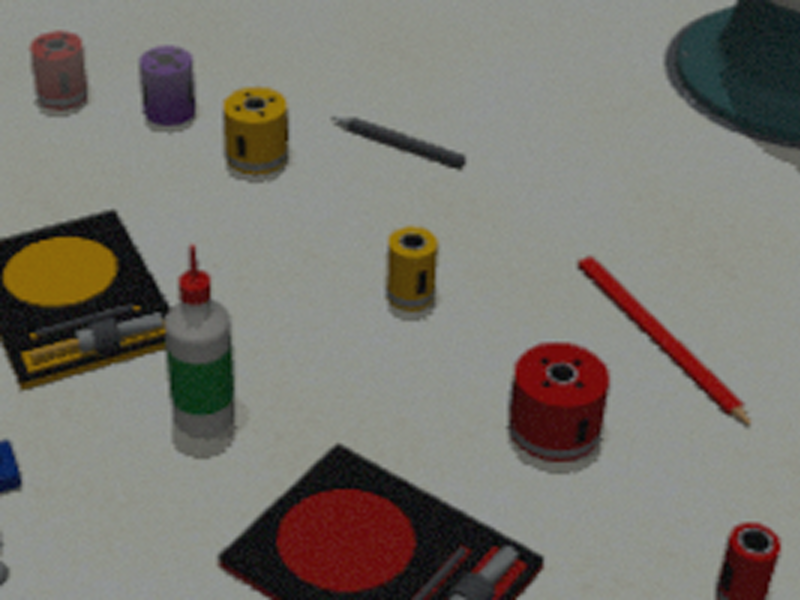

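The scene view agrees within about 1 px (red_large's hole at (417,254) against a predicted (416,255)). The corners give tray sizes of about 117 x 153 mm, which is also right. I'm setting out for red_small and aligning yaw to 180.

Call:
{"name": "step_arm", "arguments": {
  "steps": [
    {"fingers": 1, "dp": [-0.375, -0.196, 0], "spin": -0.154},
    {"fingers": 1, "dp": [-0.375, -0.196, 0], "spin": -0.154},
    {"fingers": 1, "dp": [-0.375, -0.196, 0], "spin": -0.154},
    {"fingers": 1, "dp": [-0.375, -0.196, 0], "spin": -0.154},
    {"fingers": 1, "dp": [-0.375, -0.196, 0], "spin": -0.154},
    {"fingers": 1, "dp": [-0.75, -0.392, 0], "spin": -0.154},
    {"fingers": 1, "dp": [-0.75, -0.392, 0], "spin": -0.154},
    {"fingers": 1, "dp": [-0.75, -0.392, 0], "spin": -0.154},
    {"fingers": 1, "dp": [-0.75, -0.392, 0], "spin": -0.154},
    {"fingers": 1, "dp": [-0.75, -0.392, 0], "spin": -0.154}
  ],
  "force": 40
}}

```text
time: 0.93
eef_pos: [0.469, 0.3535, 0.2036]
ee_rot: [-180.0, -0.0, -180.0]
ft_force: [0.7, 0.7, -0.2]
opening: 0.0855
grip_force: 0.0
```

Call:
{"name": "step_arm", "arguments": {
  "steps": [
    {"fingers": 1, "dp": [-0.008, -0.007, 0.1], "spin": 0},
    {"fingers": 1, "dp": [-0.008, -0.007, 0.2], "spin": 0},
    {"fingers": 1, "dp": [-0.008, -0.007, 0.25], "spin": 0},
    {"fingers": 1, "dp": [-0.008, -0.007, 0.25], "spin": 0},
    {"fingers": 1, "dp": [-0.008, -0.007, 0.25], "spin": 0}
  ]
}}

```text
time: 1.35
eef_pos: [0.4704, 0.3505, 0.0769]
ee_rot: [-179.8, -0.3, -180.0]
ft_force: [1.3, 0.3, 0.2]
opening: 0.0857
grip_force: 0.0
```

Call:
{"name": "step_arm", "arguments": {
  "steps": [
    {"fingers": 1, "dp": [-0.004, 0, 0.04], "spin": 0},
    {"fingers": 1, "dp": [-0.004, 0, 0.08], "spin": 0},
    {"fingers": 1, "dp": [-0.004, 0, 0.13], "spin": 0},
    {"fingers": 1, "dp": [-0.004, 0, 0.13], "spin": 0},
    {"fingers": 1, "dp": [-0.004, 0, 0.13], "spin": 0}
  ]
}}

```text
time: 1.77
eef_pos: [0.4747, 0.3527, 0.0157]
ee_rot: [179.9, 0.1, -180.0]
ft_force: [-0.4, -0.0, 0.1]
opening: 0.0854
grip_force: 0.0
```

Run:
```python
from h import *
snap('scene','s1'); s=robot.read_state(); print(s['eef_pos'],s['ft_force'])
im=cv2.imread('pics/s1.png'); cv2.imwrite('pics/s1c.png',cv2.resize(im[220:370,400:600],None,fx=4,fy=4,interpolation=cv2.INTER_CUBIC))
```

```text
[0.47534394 0.35319476 0.0164963 ] [ 0.93395789 -0.92788018  0.28238918]
```

View pics/s1c.png

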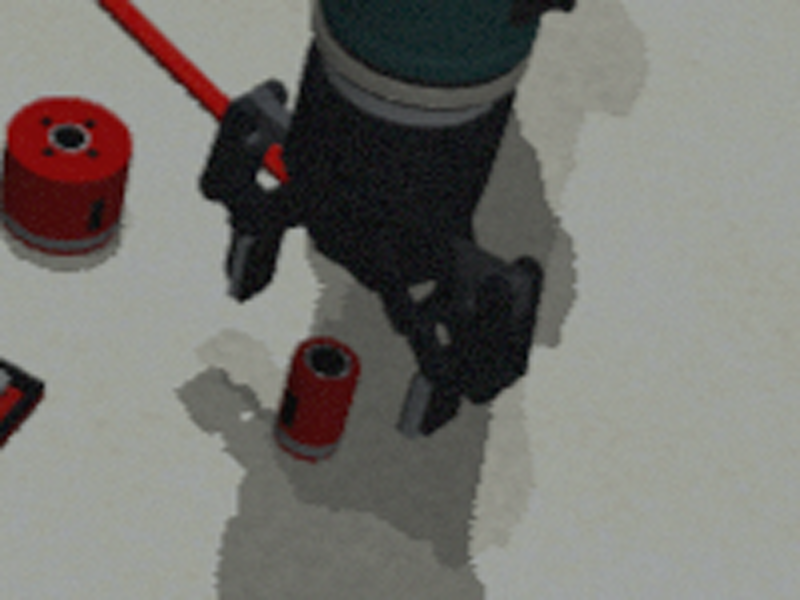

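Run:
```python
from h import *
for p in ([.4735,.3525-.0425,.029],[.4735,.3525+.0425,.029],[.4735,.3525-.0425,.016],[.4735,.3525+.0425,.016],[.4726,.3504,.05],[.4726,.3504,0]): print(p,np.round((proj('s1',p)-[400,220])*4))
for i in range(6):
    robot.capture('top'); s=robot.read_state(); print(np.round(s['eef_pos']*1000,1),np.round(s['joints'],2))
```

```text
[0.4735, 0.31, 0.029] [241. 339.]
[0.4735, 0.39499999999999996, 0.029] [394. 464.]
[0.4735, 0.31, 0.016] [237. 359.]
[0.4735, 0.39499999999999996, 0.016] [388. 483.]
[0.4726, 0.3504, 0.05] [322. 364.]
[0.4726, 0.3504, 0] [301. 438.]
[475.6 353.3  16.7] [-42.34  35.25   3.26 107.14  -3.1   37.43  52.8 ]
[475.6 353.2  16.6] [-42.33  35.25   3.26 107.16  -3.1   37.41  52.8 ]
[475.4 353.   16.3] [-42.33  35.27   3.26 107.18  -3.1   37.39  52.8 ]
[475.1 352.8  16. ] [-42.33  35.3    3.26 107.2   -3.1   37.38  52.8 ]
[474.9 352.5  15.5] [-42.33  35.33   3.26 107.22  -3.1   37.37  52.8 ]
[474.6 352.3  15.1] [-42.32  35.36   3.25 107.24  -3.1   37.36  52.8 ]
```

Run:
```python
from h import *
snap('top','t1'); s=robot.read_state(); print(s['eef_pos'])
im=cv2.imread('pics/t1.png'); cv2.imwrite('pics/t1c.png',np.clip(1.7*cv2.resize(im[230:330,150:260],None,fx=6,fy=6,interpolation=cv2.INTER_CUBIC),0,255).astype('uint8'))
x,y,z=s['eef_pos']
for p in ([x,y-.057,.05],[x,y+.057,.05],[x+.011,y-.05,.05],[x+.011,y+.05,.05],[.4726,.3504,.05],[x,y,.2]): print(p,np.round((proj('t1',p)-[150,230])*6))
for p in ([.4736,.31,.029],[.4636,.31,.029],[.4736,.32,.029],[.4736,.31,.039]): print(np.round((proj('s1',p)-[400,220])*4))
```

```text
[0.47443046 0.35212766 0.01476628]
[np.float64(0.47443046353571755), np.float64(0.29512766398038326), 0.05] [427. 288.]
[np.float64(0.47443046353571755), np.float64(0.40912766398038325), 0.05] [154. 288.]
[np.float64(0.48543046353571756), np.float64(0.30212766398038327), 0.05] [411. 262.]
[np.float64(0.48543046353571756), np.float64(0.40212766398038324), 0.05] [172. 262.]
[0.4726, 0.3504, 0.05] [294. 293.]
[np.float64(0.47443046353571755), np.float64(0.35212766398038325), 0.2] [169. 254.]
[241. 340.]
[257. 329.]
[258. 353.]
[245. 324.]
```

View pics/t1c.png

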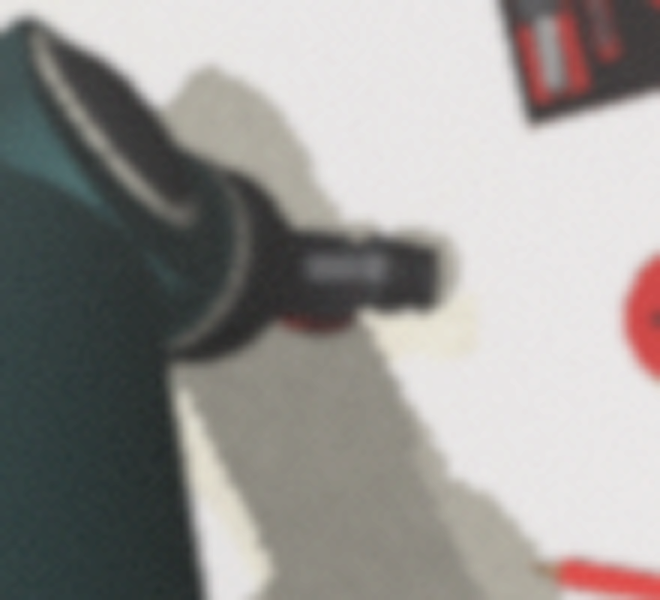

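Call:
{"name": "step_arm", "arguments": {
  "steps": [
    {"fingers": -1, "dp": [0, 0, 0], "spin": 0},
    {"fingers": -1, "dp": [0, 0, 0], "spin": 0},
    {"fingers": -1, "dp": [0, 0, 0], "spin": 0},
    {"fingers": -1, "dp": [0, 0, 0], "spin": 0},
    {"fingers": -1, "dp": [0, 0, 0], "spin": 0},
    {"fingers": -1, "dp": [0, 0, 0], "spin": 0},
    {"fingers": -1, "dp": [0, 0, 0], "spin": 0},
    {"fingers": -1, "dp": [0, 0, 0], "spin": 0}
  ],
  "force": 40
}}

```text
time: 2.83
eef_pos: [0.4741, 0.3516, 0.0139]
ee_rot: [-180.0, 0.0, 180.0]
ft_force: [-1.1, -1.0, 2.1]
opening: 0.0267
grip_force: 39.3
```

Run:
```python
from h import *
snap('scene','s2'); s=robot.read_state(); print(s['eef_pos'],s['ft_force'],s['opening'],s['grip_force'])
im=cv2.imread('pics/s2.png'); cv2.imwrite('pics/s2c.png',cv2.resize(im[220:370,400:600],None,fx=4,fy=4,interpolation=cv2.INTER_CUBIC))
```

```text
[0.47407496 0.35159519 0.01387804] [-0.8144755  -0.49016727  1.61642253] 0.026728362433888576 39.27161270248689
```

View pics/s2c.png

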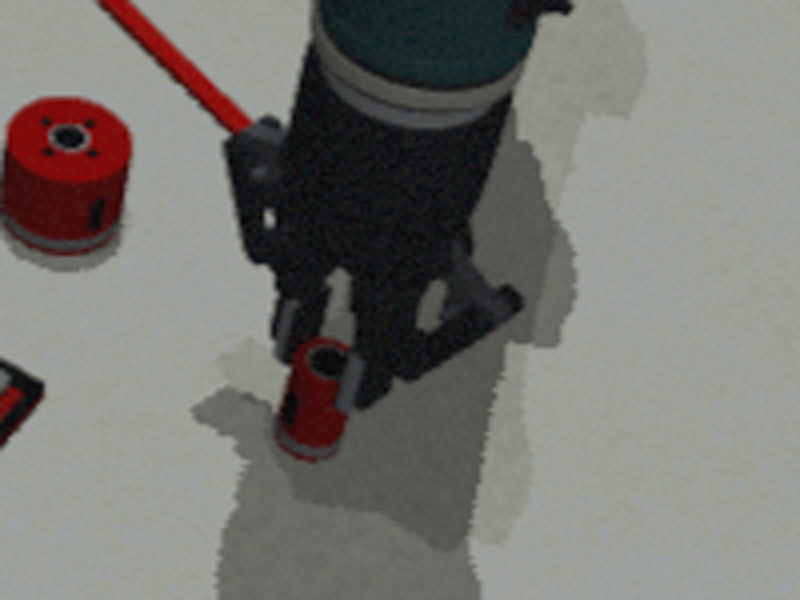

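Run:
```python
from h import *
for x in(.4846,.4736,.4636,.46,.455):
  for y in(.337,.3665):
    print(x,y,[np.round((proj('s2',[x,y,z])-[400,220])*4) for z in(.014,.022,.03)])
```

```text
0.4846 0.337 [array([265., 412.]), array([268., 400.]), array([271., 388.])]
0.4846 0.3665 [array([317., 455.]), array([320., 443.]), array([324., 431.])]
0.4736 0.337 [array([282., 400.]), array([285., 388.]), array([288., 376.])]
0.4736 0.3665 [array([334., 443.]), array([338., 431.]), array([341., 419.])]
0.4636 0.337 [array([298., 389.]), array([301., 377.]), array([304., 365.])]
0.4636 0.3665 [array([350., 432.]), array([353., 420.]), array([357., 408.])]
0.46 0.337 [array([303., 385.]), array([306., 374.]), array([310., 362.])]
0.46 0.3665 [array([355., 428.]), array([359., 416.]), array([363., 404.])]
0.455 0.337 [array([311., 380.]), array([314., 368.]), array([317., 356.])]
0.455 0.3665 [array([363., 422.]), array([367., 411.]), array([370., 399.])]
```

Run:
```python
from h import *
snap('top','t2'); s=robot.read_state(); print(s['eef_pos'])
a=cv2.imread('pics/top0.png')[400:480,0:80]; b=cv2.imread('pics/t2.png')[250:310,165:245]
f=lambda i,k:np.clip(1.8*cv2.resize(i,None,fx=k,fy=k,interpolation=cv2.INTER_CUBIC).astype(float),0,255)
A=f(a,5);B=f(b,5); B=np.vstack([B,np.zeros((100,400,3))]); cv2.imwrite('pics/d.png',np.hstack([A,B]))
t=np.array([.156,.631]);Y=np.array([.2395,.971])
for w in(-.057,-.0425,0,.0425,.057):
  print(w,[np.round((proj('top0',[*(t+w*Y),z])-[0,400])*5) for z in(.204,.217,.24,.28)])
print([np.round((proj('t2',[.4726,.3504,z])-[165,250])*5) for z in(0,.05,.1)])
```

```text
[0.4740931  0.35160268 0.01389371]
-0.057 [array([300., 170.]), array([281., 178.]), array([246., 193.]), array([181., 221.])]
-0.0425 [array([267., 161.]), array([247., 169.]), array([212., 183.]), array([145., 211.])]
0 [array([171., 134.]), array([150., 141.]), array([112., 155.]), array([ 41., 181.])]
0.0425 [array([ 75., 107.]), array([ 53., 114.]), array([ 13., 127.]), array([-62., 151.])]
0.057 [array([42., 97.]), array([ 20., 104.]), array([-21., 117.]), array([-97., 141.])]
[array([198., 152.]), array([170., 144.]), array([140., 135.])][ WARN:0@1.052] global loadsave.cpp:1063 imwrite_ Unsupported depth image for selected encoder is fallbacked to CV_8U.
```

View pics/d.png

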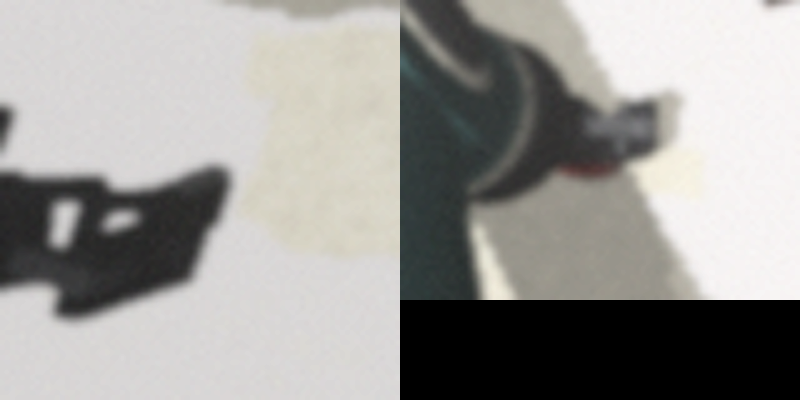

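The pads look about 20 mm higher than the TCP reading implies. The grip reads 26.7 mm on a 29 mm cup, so it is holding near the top. I'll open, go 9 mm lower (still safe by the spec), re-grip and check.

Call:
{"name": "step_arm", "arguments": {
  "steps": [
    {"fingers": 0.3, "dp": [0, 0, 0], "spin": 0},
    {"fingers": 0.3, "dp": [0, 0, 0], "spin": 0},
    {"fingers": 0.3, "dp": [0, 0, 0], "spin": 0},
    {"fingers": 0.3, "dp": [0.0, 0, 0.006], "spin": 0},
    {"fingers": 0.3, "dp": [0.0, 0, 0.012], "spin": 0},
    {"fingers": 0.3, "dp": [0.0, 0, 0.018], "spin": 0},
    {"fingers": 0.3, "dp": [0.0, 0, 0.018], "spin": 0},
    {"fingers": 0.3, "dp": [0.0, 0, 0.018], "spin": 0}
  ]
}}

```text
time: 3.6
eef_pos: [0.4737, 0.3516, 0.0044]
ee_rot: [-180.0, -0.0, -180.0]
ft_force: [0.9, 0.3, -0.5]
opening: 0.0553
grip_force: 0.0
```

Call:
{"name": "step_arm", "arguments": {
  "steps": [
    {"fingers": -1, "dp": [0, 0, 0], "spin": 0},
    {"fingers": -1, "dp": [0, 0, 0], "spin": 0},
    {"fingers": -1, "dp": [0, 0, 0], "spin": 0},
    {"fingers": -1, "dp": [0, 0, 0], "spin": 0},
    {"fingers": -1, "dp": [0, 0, 0], "spin": 0},
    {"fingers": -1, "dp": [0, 0, 0], "spin": 0}
  ],
  "force": 40
}}

```text
time: 4.1
eef_pos: [0.4741, 0.3517, 0.005]
ee_rot: [180.0, 0.0, 180.0]
ft_force: [-0.5, -0.7, 2.9]
opening: 0.0273
grip_force: 39.4
```

Run:
```python
from h import *
snap('scene','s3'); s=robot.read_state(); print(s['time'],s['eef_pos'],s['ft_force'],s['opening'],s['grip_force'])
im=cv2.imread('pics/s3.png'); cv2.imwrite('pics/s3c.png',cv2.resize(im[260:350,440:560],None,fx=6.5,fy=6.5,interpolation=cv2.INTER_CUBIC))
```

```text
4.15 [0.47411832 0.35171062 0.00497143] [-0.41077734 -0.18019296  2.5893992 ] 0.0266090862062429 39.380182806966744
```

View pics/s3c.png

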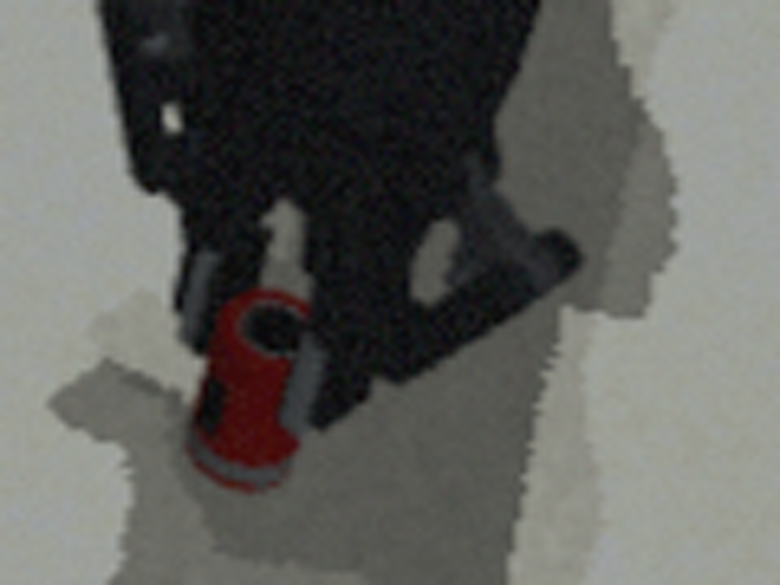

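The pads now hold the upper half of the cup. Lifting.

Call:
{"name": "step_arm", "arguments": {
  "steps": [
    {"fingers": -1, "dp": [0, 0, -0.03], "spin": 0},
    {"fingers": -1, "dp": [0, 0, -0.08], "spin": 0},
    {"fingers": -1, "dp": [0, 0, -0.14], "spin": 0},
    {"fingers": -1, "dp": [0, 0, -0.2], "spin": 0},
    {"fingers": -1, "dp": [0, 0, -0.2], "spin": 0},
    {"fingers": -1, "dp": [0, 0, -0.2], "spin": 0}
  ]
}}

```text
time: 4.65
eef_pos: [0.4749, 0.3527, 0.1066]
ee_rot: [179.8, 0.2, -180.0]
ft_force: [0.3, -0.2, -0.7]
opening: 0.0268
grip_force: 39.5
```

Call:
{"name": "step_arm", "arguments": {
  "steps": [
    {"fingers": -1, "dp": [-0.06, -0.063, 0], "spin": 0},
    {"fingers": -1, "dp": [-0.12, -0.126, 0], "spin": 0},
    {"fingers": -1, "dp": [-0.18, -0.19, 0], "spin": 0},
    {"fingers": -1, "dp": [-0.24, -0.253, 0], "spin": 0},
    {"fingers": -1, "dp": [-0.3, -0.317, 0], "spin": 0},
    {"fingers": -1, "dp": [-0.321, -0.339, 0], "spin": 0},
    {"fingers": -1, "dp": [-0.321, -0.339, 0], "spin": 0},
    {"fingers": -1, "dp": [-0.321, -0.339, 0], "spin": 0},
    {"fingers": -1, "dp": [-0.321, -0.339, 0], "spin": 0},
    {"fingers": -1, "dp": [-0.321, -0.339, 0], "spin": 0}
  ]
}}

```text
time: 5.48
eef_pos: [0.6327, 0.1843, 0.1037]
ee_rot: [180.0, -0.1, -179.8]
ft_force: [-0.5, 0.6, 0.0]
opening: 0.0267
grip_force: 39.5
```

Run:
```python
from h import *
snap('scene','s4'); s=robot.read_state(); print(s['time'],s['eef_pos'],s['ft_force'],s['opening'],s['grip_force'])
im=cv2.imread('pics/s4.png'); cv2.imwrite('pics/s4c.png',cv2.resize(im[200:350,250:450],None,fx=4,fy=4,interpolation=cv2.INTER_CUBIC))
x,y,z=.6333,.1816,s['eef_pos'][2]
for q in(0,.05): print((proj('s4',[x,y,z-.005+q])-[250,200])*4)
```

```text
5.5333 [0.63298441 0.18430399 0.10409919] [-0.01250586 -0.44815917 -0.6483828 ] 0.026885412335137096 39.51895379104535
[379.10912501 296.75114486]
[380.39179369 210.95964751]
```

View pics/s4c.png

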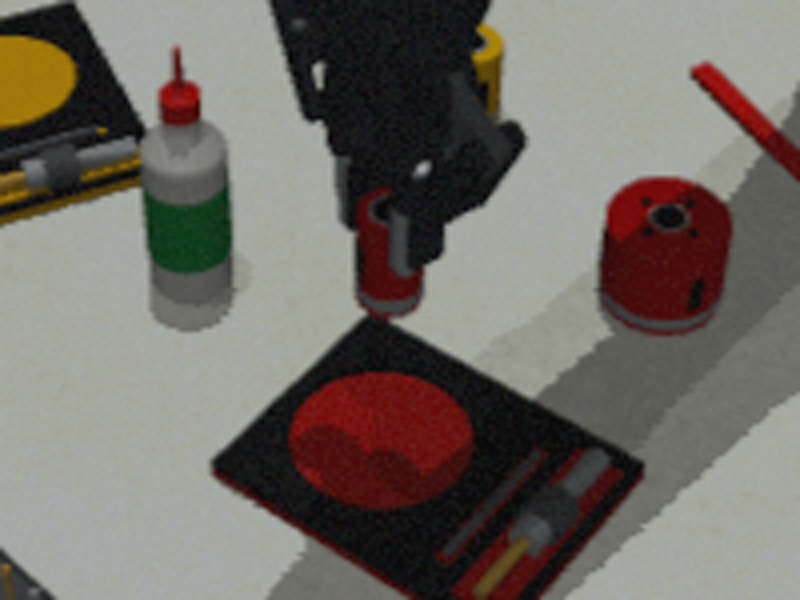

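Call:
{"name": "step_arm", "arguments": {
  "steps": [
    {"fingers": -1, "dp": [0, 0, 0.05], "spin": 0},
    {"fingers": -1, "dp": [0, 0, 0.11], "spin": 0},
    {"fingers": -1, "dp": [0, 0, 0.16], "spin": 0},
    {"fingers": -1, "dp": [0, 0, 0.18], "spin": 0},
    {"fingers": -1, "dp": [0, 0, 0.18], "spin": 0},
    {"fingers": -1, "dp": [0, 0, 0.18], "spin": 0},
    {"fingers": -1, "dp": [0, 0, 0.183], "spin": 0},
    {"fingers": -1, "dp": [0, 0, 0.185], "spin": 0},
    {"fingers": -1, "dp": [0, 0, 0.186], "spin": 0},
    {"fingers": -1, "dp": [0, 0, 0.186], "spin": 0}
  ]
}}

```text
time: 6.37
eef_pos: [0.6348, 0.1825, 0.0125]
ee_rot: [180.0, 0.1, -180.0]
ft_force: [-0.8, -0.6, -0.2]
opening: 0.0272
grip_force: 39.7
```

Call:
{"name": "step_arm", "arguments": {
  "steps": [
    {"fingers": -1, "dp": [0, 0, 0], "spin": 0},
    {"fingers": -1, "dp": [0, 0, 0], "spin": 0},
    {"fingers": -1, "dp": [0, 0, 0], "spin": 0},
    {"fingers": -1, "dp": [0, 0, 0], "spin": 0},
    {"fingers": -1, "dp": [0, 0, 0], "spin": 0},
    {"fingers": -1, "dp": [0, 0, 0.001], "spin": 0},
    {"fingers": -1, "dp": [0, 0, 0.002], "spin": 0},
    {"fingers": -1, "dp": [0, 0, 0.002], "spin": 0},
    {"fingers": -1, "dp": [0, 0, 0.002], "spin": 0},
    {"fingers": -1, "dp": [0, 0, 0.002], "spin": 0}
  ]
}}

```text
time: 7.2
eef_pos: [0.6345, 0.1823, 0.0108]
ee_rot: [-180.0, -0.0, -180.0]
ft_force: [-0.9, -0.2, -0.7]
opening: 0.0273
grip_force: 39.7
```

Call:
{"name": "step_arm", "arguments": {
  "steps": [
    {"fingers": -1, "dp": [0, 0, 0.001], "spin": 0},
    {"fingers": -1, "dp": [0, 0, 0.002], "spin": 0},
    {"fingers": -1, "dp": [0, 0, 0.002], "spin": 0},
    {"fingers": -1, "dp": [0, 0, 0.002], "spin": 0},
    {"fingers": -1, "dp": [0, 0, 0.002], "spin": 0}
  ]
}}

```text
time: 7.62
eef_pos: [0.6349, 0.1822, 0.0104]
ee_rot: [180.0, 0.0, 180.0]
ft_force: [-1.9, -0.2, 6.3]
opening: 0.0265
grip_force: 40.2
```

Call:
{"name": "step_arm", "arguments": {
  "steps": [
    {"fingers": 0.3, "dp": [0, 0, 0], "spin": 0},
    {"fingers": 0.3, "dp": [0, 0, 0], "spin": 0},
    {"fingers": 0.3, "dp": [0, 0, 0], "spin": 0},
    {"fingers": 0.3, "dp": [0, 0, 0], "spin": 0},
    {"fingers": 0.3, "dp": [0, 0, -0.04], "spin": 0},
    {"fingers": 0.3, "dp": [0, 0, -0.1], "spin": 0},
    {"fingers": 1, "dp": [0, 0, -0.18], "spin": 0},
    {"fingers": 1, "dp": [0, 0, -0.26], "spin": 0},
    {"fingers": 1, "dp": [0, 0, -0.34], "spin": 0},
    {"fingers": 1, "dp": [0, 0, -0.38], "spin": 0}
  ]
}}

```text
time: 8.45
eef_pos: [0.6367, 0.1829, 0.2055]
ee_rot: [179.9, 0.4, 180.0]
ft_force: [0.2, -0.2, 0.5]
opening: 0.0856
grip_force: 0.0
```

Call:
{"name": "step_arm", "arguments": {
  "steps": [
    {"fingers": 1, "dp": [0.06, -0.05, 0], "spin": 0},
    {"fingers": 1, "dp": [0.12, -0.1, 0], "spin": 0},
    {"fingers": 1, "dp": [0.18, -0.156, 0], "spin": 0},
    {"fingers": 1, "dp": [0.24, -0.21, 0], "spin": 0},
    {"fingers": 1, "dp": [0.3, -0.262, 0], "spin": 0},
    {"fingers": 1, "dp": [0.361, -0.317, 0], "spin": 0},
    {"fingers": 1, "dp": [0.361, -0.317, 0], "spin": 0},
    {"fingers": 1, "dp": [0.361, -0.317, 0], "spin": 0},
    {"fingers": 1, "dp": [0.361, -0.317, 0], "spin": 0},
    {"fingers": 1, "dp": [0.361, -0.317, 0], "spin": 0}
  ]
}}

```text
time: 9.28
eef_pos: [0.455, 0.0246, 0.2]
ee_rot: [180.0, 0.1, -179.9]
ft_force: [0.7, -0.5, 0.4]
opening: 0.085
grip_force: 0.0
```

Run:
```python
from h import *
snap('top','t3'); s=robot.read_state(); print(s['time'],s['eef_pos'],s['ft_force'],s['opening'])
im=cv2.imread('pics/t3.png'); cv2.imwrite('pics/t3c.png',np.clip(1.6*cv2.resize(im[190:300,230:370],None,fx=5.4,fy=5.4,interpolation=cv2.INTER_CUBIC),0,255).astype('uint8'))
print([(proj('t3',[.6333,.1816,z])-[230,190])*5.4 for z in(.008,.056)])
```

```text
9.3333 [0.45488824 0.02468349 0.19981228] [-0.49350982 -0.34871457 -1.06426316] 0.08548896177461762
[array([218.16197435, 156.55114719]), array([204.07195433, 135.13598104])]
```

View pics/t3c.png

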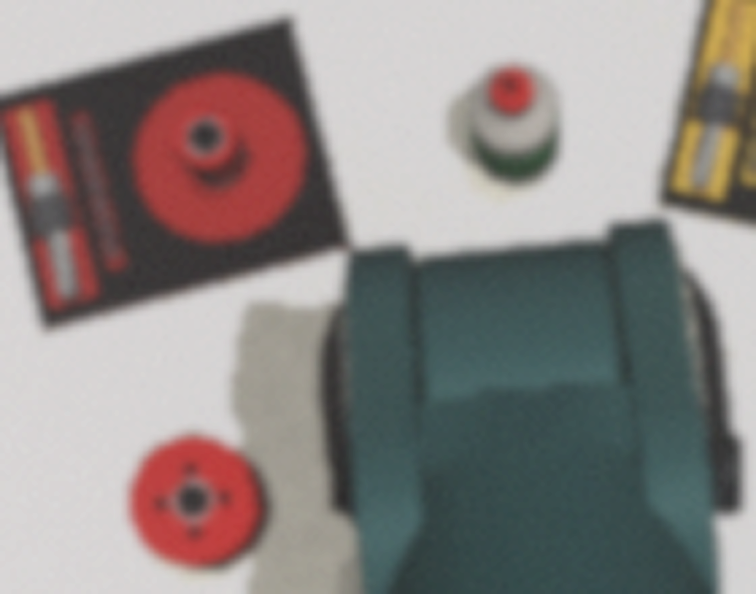

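The top view shows red_small's hole at (206,135) against a predicted (206,137), so it is within 1 mm of the pocket middle. The oil bottle hasn't moved. Next is yellow_small.

Call:
{"name": "step_arm", "arguments": {
  "steps": [
    {"fingers": 1, "dp": [0, 0, 0.07], "spin": 0},
    {"fingers": 1, "dp": [0, 0, 0.15], "spin": 0},
    {"fingers": 1, "dp": [0, 0, 0.22], "spin": 0},
    {"fingers": 1, "dp": [0, 0, 0.28], "spin": 0},
    {"fingers": 1, "dp": [0, 0, 0.34], "spin": 0},
    {"fingers": 1, "dp": [0, 0, 0.38], "spin": 0},
    {"fingers": 1, "dp": [0, 0, 0.39], "spin": 0},
    {"fingers": 1, "dp": [0, 0, 0.392], "spin": 0},
    {"fingers": 1, "dp": [0, 0, 0.392], "spin": 0},
    {"fingers": 1, "dp": [0, 0, 0.392], "spin": 0}
  ]
}}

```text
time: 10.17
eef_pos: [0.4553, 0.0241, 0.0048]
ee_rot: [180.0, 0.1, -180.0]
ft_force: [0.1, 0.2, 0.2]
opening: 0.0852
grip_force: 0.0
```

Call:
{"name": "step_arm", "arguments": {
  "steps": [
    {"fingers": -1, "dp": [0, 0, 0], "spin": 0},
    {"fingers": -1, "dp": [0, 0, 0], "spin": 0},
    {"fingers": -1, "dp": [0, 0, 0], "spin": 0},
    {"fingers": -1, "dp": [0, 0, 0], "spin": 0},
    {"fingers": -1, "dp": [0, 0, 0], "spin": 0},
    {"fingers": -1, "dp": [0, 0, 0], "spin": 0},
    {"fingers": -1, "dp": [0, 0, 0], "spin": 0},
    {"fingers": -1, "dp": [0, 0, 0], "spin": 0},
    {"fingers": -1, "dp": [0, 0, 0], "spin": 0}
  ]
}}

```text
time: 10.92
eef_pos: [0.4545, 0.0241, 0.0044]
ee_rot: [180.0, 0.1, -180.0]
ft_force: [-0.3, 1.1, 5.8]
opening: 0.0332
grip_force: 39.1
```

Call:
{"name": "step_arm", "arguments": {
  "steps": [
    {"fingers": -1, "dp": [0, 0, -0.03], "spin": 0},
    {"fingers": -1, "dp": [0, 0, -0.08], "spin": 0},
    {"fingers": -1, "dp": [0, 0, -0.14], "spin": 0},
    {"fingers": -1, "dp": [0, 0, -0.2], "spin": 0},
    {"fingers": -1, "dp": [0, 0, -0.2], "spin": 0},
    {"fingers": -1, "dp": [0, 0, -0.2], "spin": 0}
  ]
}}

```text
time: 11.42
eef_pos: [0.4551, 0.024, 0.1052]
ee_rot: [180.0, 0.2, -180.0]
ft_force: [0.0, 0.7, -1.1]
opening: 0.0333
grip_force: 40.2
```

Call:
{"name": "step_arm", "arguments": {
  "steps": [
    {"fingers": -1, "dp": [-0.06, -0.053, 0], "spin": 0},
    {"fingers": -1, "dp": [-0.12, -0.106, 0], "spin": 0},
    {"fingers": -1, "dp": [-0.18, -0.159, 0], "spin": 0},
    {"fingers": -1, "dp": [-0.24, -0.212, 0], "spin": 0},
    {"fingers": -1, "dp": [-0.3, -0.265, 0], "spin": 0},
    {"fingers": -1, "dp": [-0.35, -0.309, 0], "spin": 0},
    {"fingers": -1, "dp": [-0.382, -0.337, 0], "spin": 0},
    {"fingers": -1, "dp": [-0.382, -0.337, 0], "spin": 0},
    {"fingers": -1, "dp": [-0.382, -0.337, 0], "spin": 0},
    {"fingers": -1, "dp": [-0.382, -0.337, 0], "spin": 0}
  ]
}}

```text
time: 12.25
eef_pos: [0.6432, -0.1437, 0.1017]
ee_rot: [179.9, -0.2, -180.0]
ft_force: [0.5, 0.1, -1.3]
opening: 0.033
grip_force: 40.2
```

Call:
{"name": "step_arm", "arguments": {
  "steps": [
    {"fingers": -1, "dp": [0, 0, 0.05], "spin": 0},
    {"fingers": -1, "dp": [0, 0, 0.11], "spin": 0},
    {"fingers": -1, "dp": [0, 0, 0.16], "spin": 0},
    {"fingers": -1, "dp": [0, 0, 0.178], "spin": 0},
    {"fingers": -1, "dp": [0, 0, 0.178], "spin": 0},
    {"fingers": -1, "dp": [0, 0, 0.178], "spin": 0},
    {"fingers": -1, "dp": [0, 0, 0.178], "spin": 0},
    {"fingers": -1, "dp": [0, 0, 0.18], "spin": 0},
    {"fingers": -1, "dp": [0, 0, 0.182], "spin": 0},
    {"fingers": -1, "dp": [0, 0, 0.182], "spin": 0}
  ]
}}

```text
time: 13.08
eef_pos: [0.6454, -0.1449, 0.0136]
ee_rot: [-180.0, 0.1, 180.0]
ft_force: [-0.1, 0.7, -1.3]
opening: 0.0328
grip_force: 40.3
```

Call:
{"name": "step_arm", "arguments": {
  "steps": [
    {"fingers": -1, "dp": [0, 0, 0.001], "spin": 0},
    {"fingers": -1, "dp": [0, 0, 0.003], "spin": 0},
    {"fingers": -1, "dp": [0, 0, 0.005], "spin": 0},
    {"fingers": -1, "dp": [0, 0, 0.006], "spin": 0},
    {"fingers": -1, "dp": [0, 0, 0.006], "spin": 0},
    {"fingers": -1, "dp": [0, 0, 0.006], "spin": 0},
    {"fingers": -1, "dp": [0, 0, 0.006], "spin": 0}
  ]
}}

```text
time: 13.67
eef_pos: [0.6452, -0.1447, 0.0102]
ee_rot: [180.0, 0.0, 180.0]
ft_force: [-1.6, 0.1, 4.1]
opening: 0.0334
grip_force: 40.8
```

Call:
{"name": "step_arm", "arguments": {
  "steps": [
    {"fingers": 0.4, "dp": [0, 0, 0], "spin": 0},
    {"fingers": 0.4, "dp": [0, 0, 0], "spin": 0},
    {"fingers": 0.4, "dp": [0, 0, 0], "spin": 0},
    {"fingers": 0.4, "dp": [0, 0, 0], "spin": 0},
    {"fingers": 0.4, "dp": [0, 0, -0.04], "spin": 0},
    {"fingers": 0.4, "dp": [0, 0, -0.1], "spin": 0},
    {"fingers": 1, "dp": [0, 0, -0.18], "spin": 0},
    {"fingers": 1, "dp": [0, 0, -0.26], "spin": 0},
    {"fingers": 1, "dp": [0, 0, -0.34], "spin": 0},
    {"fingers": 1, "dp": [0, 0, -0.38], "spin": 0}
  ]
}}

```text
time: 14.5
eef_pos: [0.6472, -0.1454, 0.2055]
ee_rot: [-179.9, 0.4, 180.0]
ft_force: [0.7, 0.0, 0.6]
opening: 0.0852
grip_force: 0.0
```

Call:
{"name": "step_arm", "arguments": {
  "steps": [
    {"fingers": 1, "dp": [0.07, -0.013, 0], "spin": 0},
    {"fingers": 1, "dp": [0.14, -0.026, 0], "spin": 0},
    {"fingers": 1, "dp": [0.21, -0.04, 0], "spin": 0},
    {"fingers": 1, "dp": [0.28, -0.053, 0], "spin": 0},
    {"fingers": 1, "dp": [0.35, -0.066, 0], "spin": 0},
    {"fingers": 1, "dp": [0.405, -0.078, 0], "spin": 0},
    {"fingers": 1, "dp": [0.405, -0.078, 0], "spin": 0},
    {"fingers": 1, "dp": [0.405, -0.078, 0], "spin": 0},
    {"fingers": 1, "dp": [0.405, -0.078, 0], "spin": 0},
    {"fingers": 1, "dp": [0.405, -0.078, 0], "spin": 0}
  ]
}}

```text
time: 15.33
eef_pos: [0.4437, -0.1834, 0.1999]
ee_rot: [-180.0, 0.0, -179.9]
ft_force: [0.0, 0.1, 0.0]
opening: 0.0853
grip_force: 0.0
```

Run:
```python
from h import *
snap('top','t4'); s=robot.read_state(); print(s['time'],s['eef_pos'],s['ft_force'],s['opening'])
im=cv2.imread('pics/t4.png').astype(float); p=proj('t4',[.6454,-.1447,.056]); print('pred',p)
u0,v0=int(p[0])-5,int(p[1])-5; g=im[v0:v0+11,u0:u0+11,2]; print(g.astype(int))
w=np.clip(g.max()*.55-g,0,None); yy,xx=np.mgrid[v0:v0+11,u0:u0+11]; print('hole',(w*xx).sum()/w.sum(),(w*yy).sum()/w.sum())
```

```text
15.3833 [ 0.44359575 -0.18338161  0.19973248] [-0.01492027  0.5268601  -0.18598352] 0.08545174812519649
pred [397.28122733 210.01671193]
[[127 129 132 134 132 132 132 133 133 134 134]
 [126 130 131 130 125 121 123 126 130 132 133]
 [125 131 128 118 105  97 100 108 117 126 132]
 [126 129 119  99  76  64  68  81  98 117 129]
 [126 126 108  78  52  41  45  60  86 112 128]
 [126 122 101  67  45  38  41  53  81 111 128]
 [125 124 102  71  49  41  44  59  84 113 128]
 [124 126 112  88  68  59  60  76 100 121 131]
 [117 127 121 107  94  87  85  99 118 129 132]
 [102 118 125 122 117 114 112 116 126 130 127]
 [ 83 104 118 125 126 126 126 126 125 123 118]]
hole 397.2907007727151 210.12017053024246
```

Yellow_small is exactly centred: its hole is at (397.3,210.1) and the prediction was (397.3,210.0). Next is yellow_large.

Call:
{"name": "step_arm", "arguments": {
  "steps": [
    {"fingers": 1, "dp": [0, 0, 0.07], "spin": 0},
    {"fingers": 1, "dp": [0, 0, 0.15], "spin": 0},
    {"fingers": 1, "dp": [0, 0, 0.22], "spin": 0},
    {"fingers": 1, "dp": [0, 0, 0.28], "spin": 0},
    {"fingers": 1, "dp": [0, 0, 0.34], "spin": 0},
    {"fingers": 1, "dp": [0, 0, 0.38], "spin": 0},
    {"fingers": 1, "dp": [0, 0, 0.39], "spin": 0},
    {"fingers": 1, "dp": [0, 0, 0.394], "spin": 0},
    {"fingers": 1, "dp": [0, 0, 0.394], "spin": 0},
    {"fingers": 1, "dp": [0, 0, 0.394], "spin": 0}
  ]
}}

```text
time: 16.22
eef_pos: [0.4438, -0.184, 0.0038]
ee_rot: [-180.0, 0.1, -180.0]
ft_force: [-0.2, 0.6, -0.4]
opening: 0.0858
grip_force: 0.0
```

Call:
{"name": "step_arm", "arguments": {
  "steps": [
    {"fingers": -1, "dp": [0, 0, 0], "spin": 0},
    {"fingers": -1, "dp": [0, 0, 0], "spin": 0},
    {"fingers": -1, "dp": [0, 0, 0], "spin": 0},
    {"fingers": -1, "dp": [0, 0, 0], "spin": 0},
    {"fingers": -1, "dp": [0, 0, 0], "spin": 0},
    {"fingers": -1, "dp": [0, 0, 0], "spin": 0},
    {"fingers": -1, "dp": [0, 0, 0], "spin": 0},
    {"fingers": -1, "dp": [0, 0, 0], "spin": 0}
  ]
}}

```text
time: 16.88
eef_pos: [0.4432, -0.1839, 0.004]
ee_rot: [-180.0, 0.1, -180.0]
ft_force: [-2.0, 0.3, 6.7]
opening: 0.0489
grip_force: 40.1
```

Call:
{"name": "step_arm", "arguments": {
  "steps": [
    {"fingers": -1, "dp": [0, 0, -0.03], "spin": 0},
    {"fingers": -1, "dp": [0, 0, -0.08], "spin": 0},
    {"fingers": -1, "dp": [0, 0, -0.14], "spin": 0},
    {"fingers": -1, "dp": [0, 0, -0.2], "spin": 0},
    {"fingers": -1, "dp": [0, 0, -0.26], "spin": 0},
    {"fingers": -1, "dp": [0, 0, -0.3], "spin": 0},
    {"fingers": -1, "dp": [0, 0, -0.3], "spin": 0},
    {"fingers": -1, "dp": [0, 0, -0.3], "spin": 0}
  ]
}}

```text
time: 17.55
eef_pos: [0.4431, -0.1838, 0.154]
ee_rot: [-180.0, 0.2, -180.0]
ft_force: [0.2, 0.4, -2.3]
opening: 0.0489
grip_force: 42.2
```

Call:
{"name": "step_arm", "arguments": {
  "steps": [
    {"fingers": -1, "dp": [-0.07, 0.013, 0], "spin": 0},
    {"fingers": -1, "dp": [-0.14, 0.026, 0], "spin": 0},
    {"fingers": -1, "dp": [-0.21, 0.04, 0], "spin": 0},
    {"fingers": -1, "dp": [-0.28, 0.053, 0], "spin": 0},
    {"fingers": -1, "dp": [-0.35, 0.066, 0], "spin": 0},
    {"fingers": -1, "dp": [-0.39, 0.075, 0], "spin": 0},
    {"fingers": -1, "dp": [-0.405, 0.078, 0], "spin": 0},
    {"fingers": -1, "dp": [-0.405, 0.078, 0], "spin": 0},
    {"fingers": -1, "dp": [-0.405, 0.078, 0], "spin": 0},
    {"fingers": -1, "dp": [-0.405, 0.078, 0], "spin": 0}
  ]
}}

```text
time: 18.38
eef_pos: [0.6429, -0.1457, 0.1519]
ee_rot: [-180.0, -0.1, 179.9]
ft_force: [0.5, 0.4, -0.8]
opening: 0.049
grip_force: 42.2
```

Call:
{"name": "step_arm", "arguments": {
  "steps": [
    {"fingers": -1, "dp": [0, 0, 0.05], "spin": 0},
    {"fingers": -1, "dp": [0, 0, 0.1], "spin": 0},
    {"fingers": -1, "dp": [0, 0, 0.14], "spin": 0},
    {"fingers": -1, "dp": [0, 0, 0.16], "spin": 0},
    {"fingers": -1, "dp": [0, 0, 0.16], "spin": 0},
    {"fingers": -1, "dp": [0, 0, 0.16], "spin": 0},
    {"fingers": -1, "dp": [0, 0, 0.16], "spin": 0},
    {"fingers": -1, "dp": [0, 0, 0.16], "spin": 0},
    {"fingers": -1, "dp": [0, 0, 0.16], "spin": 0},
    {"fingers": -1, "dp": [0, 0, 0.16], "spin": 0}
  ]
}}

```text
time: 19.22
eef_pos: [0.6456, -0.1448, 0.0738]
ee_rot: [-180.0, 0.1, -180.0]
ft_force: [-0.1, -0.6, -1.0]
opening: 0.0491
grip_force: 42.2
```

Run:
```python
from h import *
snap('scene','s5'); s=robot.read_state(); print(s['time'],s['eef_pos'],s['ft_force'],s['opening'])
im=cv2.imread('pics/s5.png'); cv2.imwrite('pics/s5c.png',cv2.resize(im[150:270,190:350],None,fx=5,fy=5,interpolation=cv2.INTER_CUBIC))
z=.070
print([np.round((proj('s5',[.6454,-.1447,q])+.4-[190,150])*5) for q in(z,z+.05,.006,.056)])
```

```text
19.2667 [ 0.64539981 -0.1447644   0.07356985] [ 0.24381112 -0.84818038 -1.78459385] 0.04880030625145851
[array([281., 242.]), array([267., 144.]), array([297., 358.]), array([284., 268.])]
```

View pics/s5c.png

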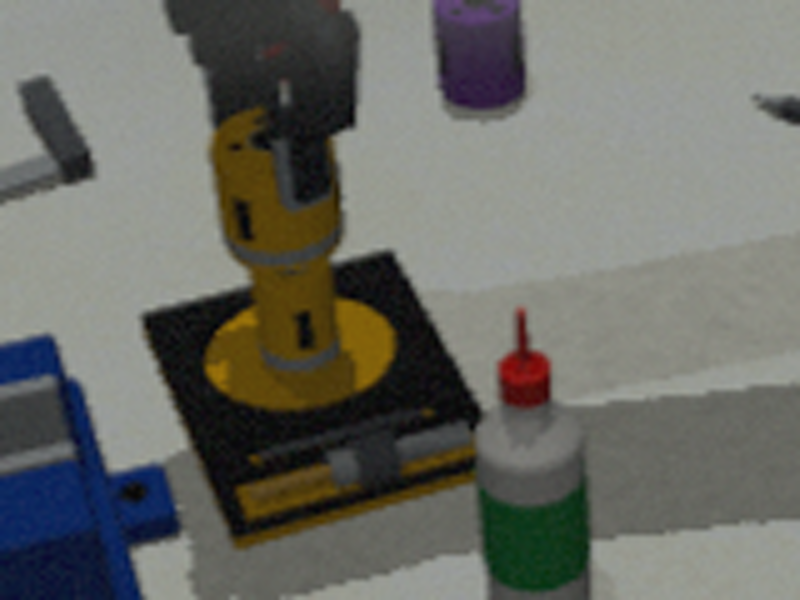

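The large cup hangs centred over the small one: its bottom is at about (283,245) in the crop, against a predicted (281,242). Lowering.

Call:
{"name": "step_arm", "arguments": {
  "steps": [
    {"fingers": -1, "dp": [0, 0, 0.015], "spin": 0},
    {"fingers": -1, "dp": [0, 0, 0.03], "spin": 0},
    {"fingers": -1, "dp": [0, 0, 0.045], "spin": 0},
    {"fingers": -1, "dp": [0, 0, 0.06], "spin": 0},
    {"fingers": -1, "dp": [0, 0, 0.08], "spin": 0},
    {"fingers": -1, "dp": [0, 0, 0.1], "spin": 0},
    {"fingers": -1, "dp": [0, 0, 0.11], "spin": 0},
    {"fingers": -1, "dp": [0, 0, 0.112], "spin": 0},
    {"fingers": -1, "dp": [0, 0, 0.112], "spin": 0},
    {"fingers": -1, "dp": [0, 0, 0.112], "spin": 0}
  ]
}}

```text
time: 20.1
eef_pos: [0.6451, -0.1448, 0.0169]
ee_rot: [-180.0, 0.0, 180.0]
ft_force: [0.4, 0.6, -1.4]
opening: 0.0489
grip_force: 42.3
```

Call:
{"name": "step_arm", "arguments": {
  "steps": [
    {"fingers": -1, "dp": [0, 0, 0], "spin": 0},
    {"fingers": -1, "dp": [0, 0, 0.001], "spin": 0},
    {"fingers": -1, "dp": [0, 0, 0.002], "spin": 0},
    {"fingers": -1, "dp": [0, 0, 0.003], "spin": 0},
    {"fingers": -1, "dp": [0, 0, 0.004], "spin": 0},
    {"fingers": -1, "dp": [0, 0, 0.005], "spin": 0},
    {"fingers": -1, "dp": [0, 0, 0.006], "spin": 0},
    {"fingers": -1, "dp": [0, 0, 0.006], "spin": 0},
    {"fingers": -1, "dp": [0, 0, 0.006], "spin": 0},
    {"fingers": -1, "dp": [0, 0, 0.006], "spin": 0}
  ]
}}

```text
time: 20.93
eef_pos: [0.6453, -0.1447, 0.0151]
ee_rot: [180.0, 0.0, -180.0]
ft_force: [-3.3, 1.6, 7.4]
opening: 0.049
grip_force: 43.1
```

Call:
{"name": "step_arm", "arguments": {
  "steps": [
    {"fingers": 0.7, "dp": [0, 0, 0], "spin": 0},
    {"fingers": 0.7, "dp": [0, 0, 0], "spin": 0},
    {"fingers": 0.7, "dp": [0, 0, 0], "spin": 0},
    {"fingers": 0.7, "dp": [0, 0, 0], "spin": 0},
    {"fingers": 0.7, "dp": [0, 0, -0.04], "spin": 0},
    {"fingers": 0.7, "dp": [0, 0, -0.1], "spin": 0},
    {"fingers": 1, "dp": [0, 0, -0.18], "spin": 0},
    {"fingers": 1, "dp": [0, 0, -0.26], "spin": 0},
    {"fingers": 1, "dp": [0, 0, -0.34], "spin": 0},
    {"fingers": 1, "dp": [0, 0, -0.372], "spin": 0}
  ]
}}

```text
time: 21.77
eef_pos: [0.6477, -0.1455, 0.2062]
ee_rot: [-179.9, 0.5, 180.0]
ft_force: [0.6, -0.7, 0.3]
opening: 0.0851
grip_force: 0.0
```

Call:
{"name": "step_arm", "arguments": {
  "steps": [
    {"fingers": 1, "dp": [0.035, -0.06, 0], "spin": 0},
    {"fingers": 1, "dp": [0.07, -0.12, 0], "spin": 0},
    {"fingers": 1, "dp": [0.105, -0.18, 0], "spin": 0},
    {"fingers": 1, "dp": [0.14, -0.24, 0], "spin": 0},
    {"fingers": 1, "dp": [0.175, -0.3, 0], "spin": 0},
    {"fingers": 1, "dp": [0.21, -0.36, 0], "spin": 0},
    {"fingers": 1, "dp": [0.245, -0.423, 0], "spin": 0},
    {"fingers": 1, "dp": [0.245, -0.423, 0], "spin": 0},
    {"fingers": 1, "dp": [0.245, -0.423, 0], "spin": 0},
    {"fingers": 1, "dp": [0.245, -0.423, 0], "spin": 0}
  ]
}}

```text
time: 22.6
eef_pos: [0.5228, -0.3557, 0.1996]
ee_rot: [179.9, 0.0, -180.0]
ft_force: [0.4, 0.2, 0.1]
opening: 0.0855
grip_force: 0.0
```

```bash
cat >> h.py <<'E'
def hole(f,p,ch=2,k=0.55,n=5):
    q=proj(f,p); im=np.load(f'pics/{f}.npz')['im'].astype(float); u0,v0=int(round(q[0]))-n,int(round(q[1]))-n
    g=im[v0:v0+2*n+1,u0:u0+2*n+1,2-ch]; w=np.clip(g.max()*k-g,0,None); yy,xx=np.mgrid[v0:v0+2*n+1,u0:u0+2*n+1]
    h=((w*xx).sum()/w.sum(),(w*yy).sum()/w.sum()); print('pred',q,'hole',h,'world',np.round(ray(f,*h,p[2])*1000,1),'max',g.max(),'min',g.min())
E
python3 - <<'E'
from h import *
snap('top','t5'); s=robot.read_state(); print(s['time'],s['eef_pos'],s['ft_force'],s['opening'])
hole('t5',[.6454,-.1447,.061]); hole('t5',[.6333,.1816,.056],n=3); hole('top0',[.5228,-.3561,.05]); hole('top0',[.4644,.1848,.05])
E
```

```text
22.65 [ 0.52332599 -0.35485253  0.19951922] [ 0.74221586 -0.23903612  0.65357496] 0.08544590427636936
pred [397.54990216 209.56105179] hole (np.float64(397.7633248730964), np.float64(209.61357868020303)) world [ 645.3 -145.2   61. ] max 127.0 min 35.0
pred [267.79110265 215.02518167] hole (np.float64(267.5542437779196), np.float64(214.71793235481817)) world [634.1 182.2  56. ] max 101.0 min 36.0
pred [484.2100456  258.79952513] hole (np.float64(484.27450980392155), np.float64(258.5114379084967)) world [ 523.5 -356.3   50. ] max 109.0 min 38.0
pred [265.209119   282.18600973] hole (np.float64(265.24168197591337), np.float64(282.15513370075524)) world [464.5 184.7  50. ] max 111.0 min 36.0
```

Yellow is nested and centred to within 1 mm. Now red_mid.

Call:
{"name": "step_arm", "arguments": {
  "steps": [
    {"fingers": 1, "dp": [0, 0, 0.07], "spin": 0},
    {"fingers": 1, "dp": [0, 0, 0.15], "spin": 0},
    {"fingers": 1, "dp": [0, 0, 0.22], "spin": 0},
    {"fingers": 1, "dp": [0, 0, 0.28], "spin": 0},
    {"fingers": 1, "dp": [0, 0, 0.34], "spin": 0},
    {"fingers": 1, "dp": [0, 0, 0.38], "spin": 0},
    {"fingers": 1, "dp": [0, 0, 0.39], "spin": 0},
    {"fingers": 1, "dp": [0, 0, 0.393], "spin": 0},
    {"fingers": 1, "dp": [0, 0, 0.393], "spin": 0},
    {"fingers": 1, "dp": [0, 0, 0.393], "spin": 0}
  ]
}}

```text
time: 23.48
eef_pos: [0.524, -0.3565, 0.0049]
ee_rot: [-179.9, 0.1, -180.0]
ft_force: [-0.0, 0.2, 0.3]
opening: 0.0854
grip_force: 0.0
```

Call:
{"name": "step_arm", "arguments": {
  "steps": [
    {"fingers": -1, "dp": [0, 0, 0], "spin": 0},
    {"fingers": -1, "dp": [0, 0, 0], "spin": 0},
    {"fingers": -1, "dp": [0, 0, 0], "spin": 0},
    {"fingers": -1, "dp": [0, 0, 0], "spin": 0},
    {"fingers": -1, "dp": [0, 0, 0], "spin": 0},
    {"fingers": -1, "dp": [0, 0, 0], "spin": 0},
    {"fingers": -1, "dp": [0, 0, 0], "spin": 0},
    {"fingers": -1, "dp": [0, 0, 0], "spin": 0},
    {"fingers": -1, "dp": [0, 0, 0], "spin": 0}
  ]
}}

```text
time: 24.23
eef_pos: [0.523, -0.3565, 0.0045]
ee_rot: [-180.0, 0.1, -180.0]
ft_force: [-1.7, 1.6, 5.9]
opening: 0.0425
grip_force: 40.2
```

Call:
{"name": "step_arm", "arguments": {
  "steps": [
    {"fingers": -1, "dp": [0, 0, -0.03], "spin": 0},
    {"fingers": -1, "dp": [0, 0, -0.08], "spin": 0},
    {"fingers": -1, "dp": [0, 0, -0.14], "spin": 0},
    {"fingers": -1, "dp": [0, 0, -0.2], "spin": 0},
    {"fingers": -1, "dp": [0, 0, -0.26], "spin": 0},
    {"fingers": -1, "dp": [0, 0, -0.33], "spin": 0},
    {"fingers": -1, "dp": [0, 0, -0.38], "spin": 0},
    {"fingers": -1, "dp": [0, 0, -0.4], "spin": 0},
    {"fingers": -1, "dp": [0, 0, -0.4], "spin": 0},
    {"fingers": -1, "dp": [0, 0, -0.4], "spin": 0}
  ]
}}

```text
time: 25.07
eef_pos: [0.5221, -0.3559, 0.2029]
ee_rot: [180.0, -0.0, -180.0]
ft_force: [-0.3, 0.2, -1.8]
opening: 0.0427
grip_force: 41.1
```

Call:
{"name": "step_arm", "arguments": {
  "steps": [
    {"fingers": -1, "dp": [-0.015, 0.075, 0], "spin": 0},
    {"fingers": -1, "dp": [-0.03, 0.15, 0], "spin": 0},
    {"fingers": -1, "dp": [-0.045, 0.22, 0], "spin": 0},
    {"fingers": -1, "dp": [-0.06, 0.29, 0], "spin": 0},
    {"fingers": -1, "dp": [-0.075, 0.36, 0], "spin": 0},
    {"fingers": -1, "dp": [-0.09, 0.43, 0], "spin": 0},
    {"fingers": -1, "dp": [-0.1, 0.49, 0], "spin": 0},
    {"fingers": -1, "dp": [-0.11, 0.54, 0], "spin": 0},
    {"fingers": -1, "dp": [-0.11, 0.54, 0], "spin": 0}
  ]
}}

```text
time: 25.82
eef_pos: [0.577, -0.0782, 0.2003]
ee_rot: [179.8, -0.3, -179.5]
ft_force: [0.1, 1.0, -1.0]
opening: 0.0422
grip_force: 41.1
```

Call:
{"name": "step_arm", "arguments": {
  "steps": [
    {"fingers": -1, "dp": [-0.015, 0.075, 0], "spin": 0},
    {"fingers": -1, "dp": [-0.03, 0.15, 0], "spin": 0},
    {"fingers": -1, "dp": [-0.045, 0.22, 0], "spin": 0},
    {"fingers": -1, "dp": [-0.06, 0.29, 0], "spin": 0},
    {"fingers": -1, "dp": [-0.075, 0.36, 0], "spin": 0},
    {"fingers": -1, "dp": [-0.09, 0.43, 0], "spin": 0},
    {"fingers": -1, "dp": [-0.1, 0.49, 0], "spin": 0},
    {"fingers": -1, "dp": [-0.111, 0.537, 0], "spin": 0},
    {"fingers": -1, "dp": [-0.111, 0.537, 0], "spin": 0},
    {"fingers": -1, "dp": [-0.111, 0.537, 0], "spin": 0}
  ]
}}

```text
time: 26.65
eef_pos: [0.6314, 0.1835, 0.2002]
ee_rot: [-179.9, -0.3, -179.8]
ft_force: [-0.6, -1.6, -2.0]
opening: 0.0423
grip_force: 41.2
```

Call:
{"name": "step_arm", "arguments": {
  "steps": [
    {"fingers": -1, "dp": [0, 0, 0.06], "spin": 0},
    {"fingers": -1, "dp": [0, 0, 0.13], "spin": 0},
    {"fingers": -1, "dp": [0, 0, 0.19], "spin": 0},
    {"fingers": -1, "dp": [0, 0, 0.24], "spin": 0},
    {"fingers": -1, "dp": [0, 0, 0.26], "spin": 0},
    {"fingers": -1, "dp": [0, 0, 0.26], "spin": 0},
    {"fingers": -1, "dp": [0, 0, 0.26], "spin": 0},
    {"fingers": -1, "dp": [0, 0, 0.26], "spin": 0},
    {"fingers": -1, "dp": [0, 0, 0.26], "spin": 0},
    {"fingers": -1, "dp": [0, 0, 0.26], "spin": 0}
  ]
}}

```text
time: 27.48
eef_pos: [0.6341, 0.1825, 0.0751]
ee_rot: [179.9, 0.2, 180.0]
ft_force: [-0.7, 0.2, -1.5]
opening: 0.0424
grip_force: 41.2
```

Run:
```python
from h import *
s=robot.read_state(); print(s['time'],s['eef_pos'],s['ft_force'],s['opening'])
for i in range(3): robot.capture('top'); print(robot.read_state()['eef_pos'])
```

```text
27.4833 [0.63408228 0.18250996 0.07511562] [-0.74499416  0.20005913 -1.5200362 ] 0.04243269015248146
[0.6338374  0.18255342 0.07484257]
[0.6335978  0.18252837 0.07455051]
[0.63342802 0.18249774 0.0742458 ]
```

Call:
{"name": "step_arm", "arguments": {
  "steps": [
    {"fingers": -1, "dp": [0, 0, 0.015], "spin": 0},
    {"fingers": -1, "dp": [0, 0, 0.03], "spin": 0},
    {"fingers": -1, "dp": [0, 0, 0.045], "spin": 0},
    {"fingers": -1, "dp": [0, 0, 0.06], "spin": 0},
    {"fingers": -1, "dp": [0, 0, 0.08], "spin": 0},
    {"fingers": -1, "dp": [0, 0, 0.1], "spin": 0},
    {"fingers": -1, "dp": [0, 0, 0.11], "spin": 0},
    {"fingers": -1, "dp": [0, 0, 0.112], "spin": 0},
    {"fingers": -1, "dp": [0, 0, 0.112], "spin": 0},
    {"fingers": -1, "dp": [0, 0, 0.112], "spin": 0}
  ]
}}

```text
time: 28.47
eef_pos: [0.6332, 0.1823, 0.0174]
ee_rot: [180.0, 0.0, 180.0]
ft_force: [0.1, -0.1, -1.3]
opening: 0.0423
grip_force: 41.2
```

Call:
{"name": "step_arm", "arguments": {
  "steps": [
    {"fingers": -1, "dp": [0, 0, 0], "spin": 0},
    {"fingers": -1, "dp": [0, 0, 0.001], "spin": 0},
    {"fingers": -1, "dp": [0, 0, 0.002], "spin": 0},
    {"fingers": -1, "dp": [0, 0, 0.003], "spin": 0},
    {"fingers": -1, "dp": [0, 0, 0.004], "spin": 0},
    {"fingers": -1, "dp": [0, 0, 0.005], "spin": 0},
    {"fingers": -1, "dp": [0, 0, 0.006], "spin": 0},
    {"fingers": -1, "dp": [0, 0, 0.006], "spin": 0},
    {"fingers": -1, "dp": [0, 0, 0.006], "spin": 0},
    {"fingers": -1, "dp": [0, 0, 0.006], "spin": 0}
  ]
}}

```text
time: 29.3
eef_pos: [0.6334, 0.1823, 0.0155]
ee_rot: [180.0, 0.0, 180.0]
ft_force: [-2.1, -1.0, 7.0]
opening: 0.0423
grip_force: 41.9
```

Call:
{"name": "step_arm", "arguments": {
  "steps": [
    {"fingers": 0.6, "dp": [0, 0, 0], "spin": 0},
    {"fingers": 0.6, "dp": [0, 0, 0], "spin": 0},
    {"fingers": 0.6, "dp": [0, 0, 0], "spin": 0},
    {"fingers": 0.6, "dp": [0, 0, 0], "spin": 0},
    {"fingers": 0.6, "dp": [0, 0, -0.04], "spin": 0},
    {"fingers": 0.6, "dp": [0, 0, -0.1], "spin": 0},
    {"fingers": 1, "dp": [0, 0, -0.18], "spin": 0},
    {"fingers": 1, "dp": [0, 0, -0.26], "spin": 0},
    {"fingers": 1, "dp": [0, 0, -0.34], "spin": 0},
    {"fingers": 1, "dp": [0, 0, -0.372], "spin": 0}
  ]
}}

```text
time: 30.13
eef_pos: [0.6357, 0.183, 0.2068]
ee_rot: [179.8, 0.5, 180.0]
ft_force: [-0.5, 0.1, 0.4]
opening: 0.0853
grip_force: 0.0
```

Call:
{"name": "step_arm", "arguments": {
  "steps": [
    {"fingers": 1, "dp": [0.06, 0.005, 0], "spin": 0},
    {"fingers": 1, "dp": [0.12, 0.005, 0], "spin": 0},
    {"fingers": 1, "dp": [0.18, 0.005, 0], "spin": 0},
    {"fingers": 1, "dp": [0.24, 0.005, 0], "spin": 0},
    {"fingers": 1, "dp": [0.3, 0.005, 0], "spin": 0},
    {"fingers": 1, "dp": [0.338, 0.005, 0], "spin": 0},
    {"fingers": 1, "dp": [0.338, 0.005, 0], "spin": 0},
    {"fingers": 1, "dp": [0.338, 0.005, 0], "spin": 0},
    {"fingers": 1, "dp": [0.338, 0.005, 0], "spin": 0},
    {"fingers": 1, "dp": [0.338, 0.005, 0], "spin": 0}
  ]
}}

```text
time: 30.97
eef_pos: [0.4651, 0.1846, 0.2004]
ee_rot: [180.0, 0.0, 180.0]
ft_force: [0.0, -0.3, -0.5]
opening: 0.0855
grip_force: 0.0
```

Run:
```python
from h import *
snap('top','t6'); s=robot.read_state(); print(s['time'],s['eef_pos'],s['ft_force'],s['opening'])
hole('t6',[.6339,.1822,.061]);hole('t6',[.6454,-.1447,.061])
```

```text
31.0167 [0.46495544 0.18459953 0.20019899] [ 0.07148026 -0.66896278  0.01253318] 0.08533614231106841
pred [267.27528174 214.36114311] hole (np.float64(267.2451420029895), np.float64(214.29372197309416)) world [634.1 182.3  61. ] max 116.0 min 35.0
pred [397.54990216 209.56105179] hole (np.float64(397.75890585241734), np.float64(209.60623409669213)) world [ 645.3 -145.2   61. ] max 133.0 min 39.0
```

Red_mid is nested at (634.1,182.3). Now red_large, with a firmer grip.

Call:
{"name": "step_arm", "arguments": {
  "steps": [
    {"fingers": 1, "dp": [0, 0, 0.07], "spin": 0},
    {"fingers": 1, "dp": [0, 0, 0.15], "spin": 0},
    {"fingers": 1, "dp": [0, 0, 0.22], "spin": 0},
    {"fingers": 1, "dp": [0, 0, 0.28], "spin": 0},
    {"fingers": 1, "dp": [0, 0, 0.34], "spin": 0},
    {"fingers": 1, "dp": [0, 0, 0.38], "spin": 0},
    {"fingers": 1, "dp": [0, 0, 0.39], "spin": 0},
    {"fingers": 1, "dp": [0, 0, 0.394], "spin": 0},
    {"fingers": 1, "dp": [0, 0, 0.394], "spin": 0},
    {"fingers": 1, "dp": [0, 0, 0.394], "spin": 0}
  ]
}}

```text
time: 31.85
eef_pos: [0.4652, 0.1852, 0.0044]
ee_rot: [179.9, 0.1, 180.0]
ft_force: [1.1, 0.1, 1.1]
opening: 0.0852
grip_force: 0.0
```

Call:
{"name": "step_arm", "arguments": {
  "steps": [
    {"fingers": -1, "dp": [0, 0, 0], "spin": 0},
    {"fingers": -1, "dp": [0, 0, 0], "spin": 0},
    {"fingers": -1, "dp": [0, 0, 0], "spin": 0},
    {"fingers": -1, "dp": [0, 0, 0], "spin": 0},
    {"fingers": -1, "dp": [0, 0, 0], "spin": 0},
    {"fingers": -1, "dp": [0, 0, 0], "spin": 0},
    {"fingers": -1, "dp": [0, 0, 0], "spin": 0},
    {"fingers": -1, "dp": [0, 0, 0], "spin": 0}
  ],
  "force": 50
}}

```text
time: 32.52
eef_pos: [0.4649, 0.1851, 0.0049]
ee_rot: [179.9, 0.1, 180.0]
ft_force: [-1.9, -0.3, 9.4]
opening: 0.0578
grip_force: 51.4
```

Call:
{"name": "step_arm", "arguments": {
  "steps": [
    {"fingers": -1, "dp": [0, 0, -0.03], "spin": 0},
    {"fingers": -1, "dp": [0, 0, -0.08], "spin": 0},
    {"fingers": -1, "dp": [0, 0, -0.14], "spin": 0},
    {"fingers": -1, "dp": [0, 0, -0.2], "spin": 0},
    {"fingers": -1, "dp": [0, 0, -0.26], "spin": 0},
    {"fingers": -1, "dp": [0, 0, -0.3], "spin": 0},
    {"fingers": -1, "dp": [0, 0, -0.3], "spin": 0},
    {"fingers": -1, "dp": [0, 0, -0.3], "spin": 0}
  ]
}}

```text
time: 33.18
eef_pos: [0.4644, 0.185, 0.1545]
ee_rot: [179.9, 0.1, -180.0]
ft_force: [-1.2, -1.5, -2.2]
opening: 0.0575
grip_force: 54.9
```

Call:
{"name": "step_arm", "arguments": {
  "steps": [
    {"fingers": -1, "dp": [-0.06, -0.005, 0], "spin": 0},
    {"fingers": -1, "dp": [-0.12, -0.005, 0], "spin": 0},
    {"fingers": -1, "dp": [-0.18, -0.005, 0], "spin": 0},
    {"fingers": -1, "dp": [-0.24, -0.005, 0], "spin": 0},
    {"fingers": -1, "dp": [-0.3, -0.005, 0], "spin": 0},
    {"fingers": -1, "dp": [-0.339, -0.005, 0], "spin": 0},
    {"fingers": -1, "dp": [-0.339, -0.005, 0], "spin": 0},
    {"fingers": -1, "dp": [-0.339, -0.005, 0], "spin": 0},
    {"fingers": -1, "dp": [-0.339, -0.005, 0], "spin": 0},
    {"fingers": -1, "dp": [-0.339, -0.005, 0], "spin": 0}
  ]
}}

```text
time: 34.02
eef_pos: [0.6318, 0.1824, 0.1522]
ee_rot: [-180.0, -0.1, -180.0]
ft_force: [-0.8, 0.2, -2.1]
opening: 0.0573
grip_force: 54.8
```

Call:
{"name": "step_arm", "arguments": {
  "steps": [
    {"fingers": -1, "dp": [0, 0, 0.05], "spin": 0},
    {"fingers": -1, "dp": [0, 0, 0.1], "spin": 0},
    {"fingers": -1, "dp": [0, 0, 0.14], "spin": 0},
    {"fingers": -1, "dp": [0, 0, 0.15], "spin": 0},
    {"fingers": -1, "dp": [0, 0, 0.15], "spin": 0},
    {"fingers": -1, "dp": [0, 0, 0.15], "spin": 0},
    {"fingers": -1, "dp": [0, 0, 0.15], "spin": 0},
    {"fingers": -1, "dp": [0, 0, 0.15], "spin": 0},
    {"fingers": -1, "dp": [0, 0, 0.15], "spin": 0},
    {"fingers": -1, "dp": [0, 0, 0.15], "spin": 0}
  ]
}}

```text
time: 34.85
eef_pos: [0.634, 0.1824, 0.0792]
ee_rot: [180.0, 0.1, -180.0]
ft_force: [-0.1, 0.2, -1.0]
opening: 0.0576
grip_force: 54.8
```

Aligned at (634.0,182.4). Lowering from 75 mm to 16 mm: 59 mm, or 0.118.

Call:
{"name": "step_arm", "arguments": {
  "steps": [
    {"fingers": -1, "dp": [0, 0, 0.015], "spin": 0},
    {"fingers": -1, "dp": [0, 0, 0.03], "spin": 0},
    {"fingers": -1, "dp": [0, 0, 0.045], "spin": 0},
    {"fingers": -1, "dp": [0, 0, 0.06], "spin": 0},
    {"fingers": -1, "dp": [0, 0, 0.08], "spin": 0},
    {"fingers": -1, "dp": [0, 0, 0.1], "spin": 0},
    {"fingers": -1, "dp": [0, 0, 0.11], "spin": 0},
    {"fingers": -1, "dp": [0, 0, 0.112], "spin": 0},
    {"fingers": -1, "dp": [0, 0, 0.112], "spin": 0},
    {"fingers": -1, "dp": [0, 0, 0.112], "spin": 0}
  ]
}}

```text
time: 35.68
eef_pos: [0.6335, 0.1822, 0.022]
ee_rot: [-180.0, -0.0, 180.0]
ft_force: [-0.4, 0.9, -1.5]
opening: 0.0572
grip_force: 55.0
```

Call:
{"name": "step_arm", "arguments": {
  "steps": [
    {"fingers": -1, "dp": [0, 0, 0], "spin": 0},
    {"fingers": -1, "dp": [0, 0, 0.001], "spin": 0},
    {"fingers": -1, "dp": [0, 0, 0.002], "spin": 0},
    {"fingers": -1, "dp": [0, 0, 0.003], "spin": 0},
    {"fingers": -1, "dp": [0, 0, 0.004], "spin": 0},
    {"fingers": -1, "dp": [0, 0, 0.005], "spin": 0},
    {"fingers": -1, "dp": [0, 0, 0.006], "spin": 0},
    {"fingers": -1, "dp": [0, 0, 0.006], "spin": 0},
    {"fingers": -1, "dp": [0, 0, 0.006], "spin": 0},
    {"fingers": -1, "dp": [0, 0, 0.006], "spin": 0}
  ]
}}

```text
time: 36.52
eef_pos: [0.634, 0.1824, 0.0211]
ee_rot: [180.0, 0.1, 180.0]
ft_force: [-2.6, -1.6, 9.6]
opening: 0.0578
grip_force: 56.0
```

Call:
{"name": "step_arm", "arguments": {
  "steps": [
    {"fingers": 1, "dp": [0, 0, 0], "spin": 0},
    {"fingers": 1, "dp": [0, 0, 0], "spin": 0},
    {"fingers": 1, "dp": [0, 0, 0], "spin": 0},
    {"fingers": 1, "dp": [0, 0, 0], "spin": 0},
    {"fingers": 1, "dp": [0, 0, -0.03], "spin": 0},
    {"fingers": 1, "dp": [0, 0, -0.08], "spin": 0},
    {"fingers": 1, "dp": [0, 0, -0.15], "spin": 0},
    {"fingers": 1, "dp": [0, 0, -0.23], "spin": 0},
    {"fingers": 1, "dp": [0, 0, -0.31], "spin": 0},
    {"fingers": 1, "dp": [0, 0, -0.36], "spin": 0}
  ]
}}

```text
time: 37.35
eef_pos: [0.6352, 0.1826, 0.2053]
ee_rot: [179.9, 0.3, 180.0]
ft_force: [0.6, 0.5, 0.1]
opening: 0.0853
grip_force: 0.0
```

Call:
{"name": "step_arm", "arguments": {
  "steps": [
    {"fingers": 1, "dp": [0.06, 0.005, 0], "spin": 0},
    {"fingers": 1, "dp": [0.12, 0.005, 0], "spin": 0},
    {"fingers": 1, "dp": [0.18, 0.005, 0], "spin": 0},
    {"fingers": 1, "dp": [0.24, 0.005, 0], "spin": 0},
    {"fingers": 1, "dp": [0.3, 0.005, 0], "spin": 0},
    {"fingers": 1, "dp": [0.338, 0.005, 0], "spin": 0},
    {"fingers": 1, "dp": [0.338, 0.005, 0], "spin": 0},
    {"fingers": 1, "dp": [0.338, 0.005, 0], "spin": 0},
    {"fingers": 1, "dp": [0.338, 0.005, 0], "spin": 0},
    {"fingers": 1, "dp": [0.338, 0.005, 0], "spin": 0}
  ]
}}

```text
time: 38.18
eef_pos: [0.4657, 0.1847, 0.1998]
ee_rot: [180.0, 0.1, 180.0]
ft_force: [1.0, -0.4, -0.3]
opening: 0.0855
grip_force: 0.0
```

Run:
```python
from h import *
snap('top','t7'); snap('scene','s7'); s=robot.read_state(); print(s['time'],s['eef_pos'],s['ft_force'],s['opening'])
hole('t7',[.6341,.1823,.066]);hole('t7',[.6454,-.1447,.061])
im=cv2.imread('pics/s7.png'); cv2.imwrite('pics/s7c.png',np.clip(1.3*cv2.resize(im[170:450,180:460],None,fx=2.1,fy=2.1,interpolation=cv2.INTER_CUBIC),0,255).astype('uint8'))
```

```text
38.2833 [0.46535547 0.18457409 0.199314  ] [ 0.65752484 -0.00172552 -0.52197128] 0.08557607938342315
pred [266.95002106 213.84692966] hole (np.float64(266.93933566433566), np.float64(213.87867132867135)) world [634.  182.3  66. ] max 117.0 min 34.0
pred [397.54990216 209.56105179] hole (np.float64(397.7775689223058), np.float64(209.58959899749374)) world [ 645.3 -145.3   61. ] max 133.0 min 37.0
```

View pics/s7c.png

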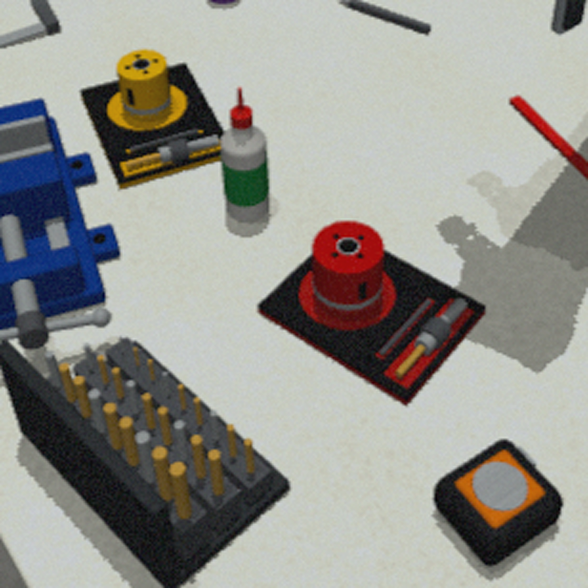

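The picture shows both nests standing upright in the middle of their pockets, red at (348,270) and yellow at (145,85). The oil bottle and the tape measure are where they were.

```bash
python3 -c "
from rig import robot
print(robot.sign_off())"
```

```text
the job is handed in; nothing more can be done
None
```

All five hole saws are nested teeth down in their pockets, each nest within about 1 mm of the middle; the oil bottle and tape measure were not moved, and the job was handed in at about 38 s of the 128 s allowed.

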